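# Turn the cutter box over to drain

## Robot

A 7-joint arm with a two-finger parallel gripper is mounted at the origin on the work surface. World frame = base frame: x ahead of the robot, y to its left, z up, the work surface at z = 0. Lengths are in m, angles in rad, forces in N, time in s.
With the tool pointing down it reaches from about 0.35 to 0.9 m from the base axis. Payload 8.1 kg.
Tool frame: the origin (TCP) lies between the finger pads; the fingertips stand 19 mm ahead of it and the grasp point (between the pads) is the TCP; y points along the fingers, x is the direction in which the jaws open and shut, and the axes are right-handed (so a half turn about y gives the same grasp; the last joint's range is limited). The gripper opens to 92 mm and grips with 3 to 60 N. Pads are 19 mm wide; open, the fingers measure 130 mm over their backs; the gripper's body (75 mm by 190 mm) begins 47 mm behind the grasp point.
Start: joints at [1.208, 0.434, 0.025, 1.573, -0.012, 1.134, -0.075], TCP at [0.161, -0.604, 0.246] pointing down, gripper open.
Joint ranges: [-2.62, 2.62], [-0.44, 2.09], [-1.27, 1.32], [0.08, 2.57], [-1.32, 4.46], [0.12, 2], [-2.74, 2.74]. Speed limits (rad/s): [2.22, 2.22, 3.01, 3.01, 3.14, 3.14, 3.14].

## Interface

Orientations are given as a rotation vector (axis times angle).
In Python, from cell import arm gives the robot as it stands.
- The arm moves only by the tool move_arm, never from a script. Its argument "series" is a list of rows, each an object of numbers: "x", "y", "z": the shift along the tool's x, y, z in cm; "rx", "ry", "rz": the turn, a rotation vector about the tool's x, y, z in rad. In form: [{"x": .., "y": .., "z": .., "rx": .., "ry": .., "rz": ..}, ...]. A call has 1 to 12 rows; each row shifts and turns the pose as measured when the row begins, along the tool's axes as they then stand; what a row does not reach is not made up. A row lasts 1/8 s, in which the tool goes at most 62.5 mm and 10.7 degrees, less where a joint would pass 70% of its speed; a pose out of reach is approached as far as the arm can. A call is refused whole if a number of a shift passes 6.25 or a number of a turn 0.188, either way. A call with a gripper value outside its range is refused whole. "jaw" is the finger opening in cm, from 0 to 9.18, set as the call begins (left out, the last holds). The fingers move at their own pace and stop on an object; "newtons" is the grip in N (left out, the last holds). Time passes only in rows, so rows that do not move let the fingers close. It gives the time, the measured TCP pose, the force and the opening at its end, in the units of the state.
- arm.observe(): the state, without advancing time (a new reading comes with each control period).
- arm.get_image(name): name is "side" or "top"; returns the picture (420x560x3 uint8, blue, green, red); there is no depth.
- arm.camera_params(name): a dict with "K" (3x3 intrinsics, pixels), "R" (3x3) and "t" (3): a world point X has camera coordinates R X + t. Camera axes: x right, y down, z forward; pixel columns grow to the right and rows downward; lengths in m; the calibration is good to about 2 mm. A picture is of the moment at which its call begins. camera_params takes no time and is no camera call.
- arm.sign_off(): hands the job in, once; it reports no verdict.
The state is a dict: "clock": time; "joints": joint angles; "dq": joint speeds; "joint_efforts": joint torques, N m; "position": TCP position; "ee_rot": TCP orientation; "force": force on the tool from outside, world axes, zero at the start; "ft_torque": the same for the moment, N m; "width": opening from 0.0 (shut) to 1.0 (fully open).
Only numpy, scipy, OpenCV 4.12 (cv2) and the standard library are available. Lean on these libraries where they do the work, as an engineer would, in place of code of your own. Each camera call takes 0.05 s, during which the arm holds its last target.

## Task

The lidded steel cutter box has just been washed: turn it upside down and set it in the middle of the draining rack, so that it drains through the holes in its lid. The lid is loose and the cutters must stay inside, so pinch lid and box together across the seam while you tip it, keep it shut all the way, and lower it until it stands flat on its lid on the rack before you let go. Leave the mango, the bottle and the cup where they stand.

Things in the scene. Friction and masses are not known exactly. Their poses are not given: they have to be found in the camera images.
- box: Lower part of the cutter box: open metal tray 76 long (its x) x 50 wide (its y) x 28 high (its z), walls and floor 3 thick, about 0.20 kg. Origin: centre of the underside; z points to the open side, up at the start. It starts upright on the counter with the lid on. Closed it is 55 high and also stands steadily on either 55 x 50 end, both parts resting. Any heading on the rack is good.
- lid: Loose metal lid, 76 x 50 x 27 high, 0.12 kg, drain holes in its flat top, a dark line round its lower edge. Origin: centre of the seam plane; z points to its top, 27 from the origin. Its outer faces are flush with the box's, so a grip across the 50 width with the pads over the seam holds both parts. A lip reaches 10 into the box with 1.5 play a side; nothing latches it; 45 N of grip is plenty.
- box_seam (a point): Point of the box at the centre of its open mouth, 28 above the underside origin; the lid's origin lies here (within the play) when it is shut.
- cutter_a: Steel ring cutter inside the box, outer diameter 32, 14 high, 25 g, free to tumble about; origin at the centre of its underside. Not visible.
- cutter_b: The second ring cutter inside the box, same sizes. Not visible.
- rack: Grey slatted draining rack fixed to the counter, 220 (its x) x 200 (its y), 25 high, with flat 8 wide slats along its y, 21 apart. Origin: centre of its underside, z up.
- rack_top (a point): Centre of the rack's flat top, 25 above the counter.
- mango: Bystander: a mango standing on end, 76 across, 92 high. Origin: centre of its underside.
- bottle: Bystander: amber bottle, 60 across, 150 high. Origin: centre of its underside.
- cup: Bystander: open steel cup, 80 across, 80 high. Origin: centre of its underside.

How it is judged:
By the outcome, as a careful person would: the job done as asked, in the order asked, and still so for the second after the job is handed in, with the robot touching nothing.
It also fails if it takes over 72 s, if anything falls off the work surface, if the arm or the gripper's body presses on something with over 40 N, if the wrist force passes 120 N, or if a joint passes its speed limit or range.

## Working session

There is one attempt and no reset: what is moved stays moved. The work goes in short steps, Python scripts to look and compute and a tool call to move; the robot and the scene stay as the last step left them, time stands still between calls to the robot, and variables do not carry over. Pictures are saved under pics/ and viewed, and the job is handed in when it is done.

Besides the shell and the picture viewer there is one more tool, called after "Request:" in YAML: its name, and indented under it one key for each argument. move_arm: Moves the arm, as the interface text tells. Its arguments: {"type":"object","properties":{"series":{"type":"array","items":{"type":"object","properties":{"x":{"type":"number"},"y":{"type":"number"},"z":{"type":"number"},"rx":{"type":"number"},"ry":{"type":"number"},"rz":{"type":"number"}}}},"jaw":{"type":"number"},"newtons":{"type":"number"}},"required":["series"]}

```bash
mkdir -p pics; ls
python3 - <<'E'
from cell import arm
import cv2
s=arm.observe(); print(s)
for n in("side","top"):
    cv2.imwrite(f"pics/{n}0.png",arm.get_image(n)); p=arm.camera_params(n); print(n,p)
E
```

```text
pics
{'clock': 0.0, 'joints': array([ 1.20839737,  0.43523831,  0.02494558,  1.57409871, -0.01161621,
        1.13399042, -0.07511889]), 'dq': array([ 0.00222699, -0.00130869, -0.00080028, -0.00010643,  0.00136217,
        0.00090589,  0.00095265]), 'joint_efforts': array([-7.84648455e-04, -6.67851305e+01,  9.84350592e-01, -3.14467835e+01,
       -6.05645031e-02,  4.30360821e-02,  1.94606578e-04]), 'position': array([ 0.16039717, -0.60356804,  0.24493448]), 'ee_rot': array([-1.32003685,  1.01673968, -1.0145253 ]), 'force': array([-0.02331191, -0.13971103, -0.26536598]), 'ft_torque': array([0.00404355, 0.01941001, 0.01566793]), 'width': 1.0019551574564125}
side {'K': array([[415.90708179,   0.        , 280.42003401],
       [  0.        , 415.90708179, 205.80788261],
       [  0.        ,   0.        ,   1.        ]]), 'R': array([[-0.70653825, -0.70764605, -0.00638547],
       [-0.3567464 ,  0.36395168, -0.86039013],
       [ 0.61117568, -0.60562055, -0.50959596]]), 't': array([0.42113061, 0.26457932, 0.37857828])}
top {'K': array([[534.29414473,   0.        , 271.79489599],
       [  0.        , 534.29414473, 213.07352383],
       [  0.        ,   0.        ,   1.        ]]), 'R': array([[ 2.56352690e-02, -9.99667639e-01,  2.72863008e-03],
       [-9.89321286e-01, -2.57615188e-02, -1.43456393e-01],
       [ 1.43479007e-01,  9.78051406e-04, -9.89652877e-01]]), 't': array([-0.03446303,  0.64163398,  1.12757261])}
```

View pics/side0.png

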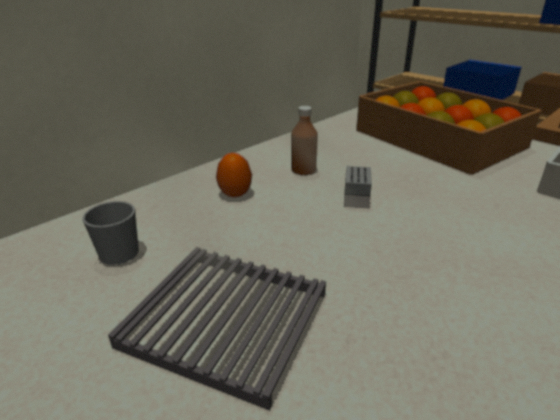

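View pics/top0.png

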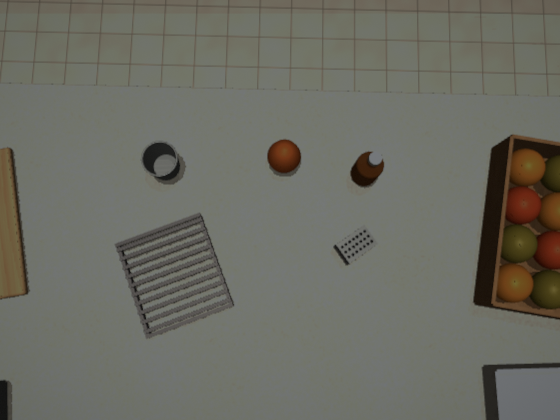

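Run:
```python
import cv2,numpy as np
t=cv2.imread("pics/top0.png");s=cv2.imread("pics/side0.png")
a=cv2.resize(t[215:275,320:390],None,fx=8,fy=8,interpolation=cv2.INTER_CUBIC)
b=cv2.resize(s[155:215,330:385],None,fx=8,fy=8,interpolation=cv2.INTER_CUBIC)
b=cv2.resize(b,(440,480)); a=cv2.resize(a,(360,480)) if 0 else a
o=np.zeros((480,1000,3),np.uint8);o[:,:560]=a;o[:,560:]=b
o=np.clip(o.astype(float)*1.8,0,255).astype(np.uint8)
cv2.imwrite("pics/zoom0.png",cv2.resize(o,(800,384)))
```

```text
(no output)
```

View pics/zoom0.png

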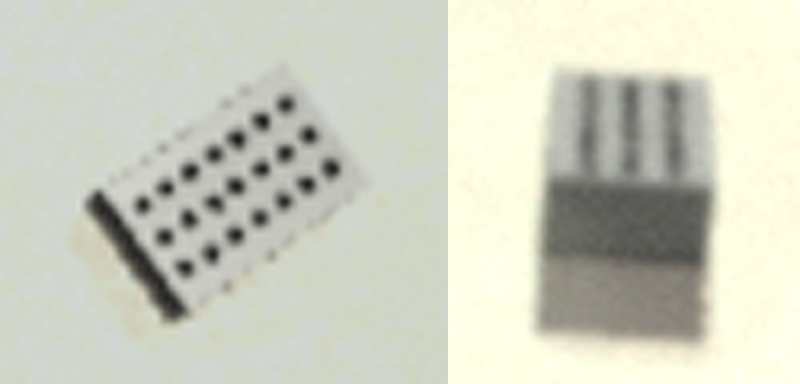

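```bash
cat > h.py <<'E'
from cell import arm
import cv2,numpy as np
from scipy.spatial.transform import Rotation as Ro
def ray(n,px,z):
    p=arm.camera_params(n);R,t=p["R"],p["t"]
    d=R.T@np.linalg.inv(p["K"])@np.array([px[0],px[1],1.]);c=-R.T@t
    return c+d*(z-c[2])/d[2]
def proj(n,X):
    p=arm.camera_params(n);u=p["K"]@(p["R"]@np.array(X)+p["t"]);return u[:2]/u[2]
E
python3 - <<'E'
from h import *
H=[(142,205),(287,104),(332,168),(185,268),(236,186)]
P=np.array([ray("top",(320+u/6.4-.44,215+v/6.4-.44),.055) for u,v in H]);print(P)
c=P[:4].mean(0);print("box",c, np.degrees(np.arctan2(*(P[1]-P[0])[1::-1])),np.degrees(np.arctan2(*(P[2]-P[3])[1::-1])))
# side: near face bottom corners & top corners
for u,v,z in[(555,70,.055),(712,77,.055),(713,185,.055),(545,180,.055),(535,333,0),(702,340,0)]:
    print(z,ray("side",(330+(u-448)/6.4-.44,155+v/6.4-.44),z))
t=cv2.imread("pics/top0.png")
g=cv2.cvtColor(t,cv2.COLOR_BGR2GRAY);m=(g<105).astype(np.uint8)
m[:205]=0;m[:,:100]=0;m[:,250:]=0;m[350:]=0
m=cv2.morphologyEx(m,cv2.MORPH_CLOSE,np.ones((15,15)))
k=max(cv2.findContours(m,0,2)[0],key=cv2.contourArea)
r=cv2.minAreaRect(k);print(r)
Q=np.array([ray("top",p,.02) for p in cv2.boxPoints(r)]);print(Q,Q.mean(0));
d=Q[[1,2,3,0]]-Q;print(np.linalg.norm(d,axis=1),np.degrees(np.arctan2(d[:,1],d[:,0])))
s=arm.observe();R=Ro.from_rotvec(s["ee_rot"]).as_matrix();print(R)
for nm,px,z in[("mango",(284,156),.06),("bottle",(375,157),.15),("cup",(161,158),.08)]: print(nm,ray("top",px,z))
E
```

```text
[[ 0.57179615 -0.1709323   0.055     ]
 [ 0.60738477 -0.21989036  0.055     ]
 [ 0.58599691 -0.23513509  0.055     ]
 [ 0.55091461 -0.1855648   0.055     ]
 [ 0.57905115 -0.20266769  0.055     ]]
box [ 0.57902311 -0.20288064  0.055     ] -53.98582795853311 -54.7118724483887
0.055 [ 0.62074214 -0.21803688  0.055     ]
0.055 [ 0.58141179 -0.24898903  0.055     ]
0.055 [ 0.53811931 -0.18642131  0.055     ]
0.055 [ 0.57578708 -0.1541168   0.055     ]
0 [ 0.57699195 -0.1571171   0.        ]
0 [ 0.53762459 -0.18978699  0.        ]
((173.18089294433594, 275.46246337890625), (101.8410873413086, 95.17882537841797), 70.14479064941406)
[[0.56786095 0.33798539 0.02      ]
 [0.645749   0.14206479 0.02      ]
 [0.43578771 0.05686319 0.02      ]
 [0.36171496 0.24865812 0.02      ]] [0.50277815 0.19639287 0.02      ]
[0.21083508 0.22659006 0.20560173 0.2246676 ] [ -68.31975345 -157.91284636  111.11696476   23.42807098]
[[ 2.56794621e-01 -5.09120944e-04  9.66465863e-01]
 [-9.66465003e-01  1.29869297e-03  2.56795076e-01]
 [-1.38588217e-03 -9.99999027e-01 -1.58550206e-04]]
mango [ 0.76817374 -0.04153877  0.06      ]
bottle [ 0.74788899 -0.22477038  0.15      ]
cup [0.75159398 0.22490845 0.08      ]
```

```bash
cat >> h.py <<'E'
import json
from scipy.spatial.transform import Slerp
def frame(az,tilt,xaz):
    """tool points down, tilted by tilt(deg) toward azimuth az; jaw x along azimuth xaz"""
    a,t,b=np.radians([az,tilt,xaz])
    y=np.array([np.cos(a)*np.sin(t),np.sin(a)*np.sin(t),-np.cos(t)])
    x=np.array([np.cos(b),np.sin(b),0]);return np.column_stack([x,y,np.cross(x,y)])
def state(p=True):
    s=arm.observe();R=Ro.from_rotvec(s["ee_rot"]).as_matrix()
    if p:
        print("t",round(s["clock"],2),"pos",s["position"].round(4),"F",s["force"].round(1),"w",round(s["width"]*9.18,2),"q",s["joints"].round(2))
        print("x",R[:,0].round(3),"y",R[:,1].round(3))
    return s["position"],R
def plan(*wps,dmax=.05,amax=.17,n=None):
    """wps: (pos,R) list; prints rows from the current pose"""
    p,R=state();rows=[]
    for P,Q in wps:
        P=np.array(P,float);rv=(Ro.from_matrix(R).inv()*Ro.from_matrix(Q)).as_rotvec();a=np.linalg.norm(rv)
        k=n or max(1,int(np.ceil(max(np.linalg.norm(P-p)/dmax,a/amax))))
        for i in range(k):
            Ri=R@Ro.from_rotvec(rv*i/k).as_matrix();d=Ri.T@(P-p)/k*100
            v=[*d.round(2),*(rv/k).round(3)];rows.append({c:float(x)+0 for c,x in zip(("x","y","z","rx","ry","rz"),v) if abs(x)>0})
        p,R=P,Q
    print(len(rows));print(json.dumps(rows))
E
python3 - <<'E'
from h import *
plan(((.579,-.203,.22),frame(0,0,35.7)))
E
```

```text
t 0.1 pos [ 0.1604 -0.6036  0.245 ] F [ 1.9 -0.2  0.7] w 9.22 q [ 1.21  0.44  0.03  1.57 -0.01  1.13 -0.08]
x [ 0.257 -0.966 -0.001] y [-0.001  0.001 -1.   ]
12
[{"x": -2.33, "y": 0.21, "z": 4.23, "ry": -0.161}, {"x": -1.62, "y": 0.21, "z": 4.55, "ry": -0.161}, {"x": -0.87, "y": 0.21, "z": 4.75, "ry": -0.161}, {"x": -0.1, "y": 0.21, "z": 4.83, "ry": -0.161}, {"x": 0.68, "y": 0.21, "z": 4.78, "ry": -0.161}, {"x": 1.44, "y": 0.21, "z": 4.61, "ry": -0.161}, {"x": 2.16, "y": 0.21, "z": 4.32, "ry": -0.161}, {"x": 2.82, "y": 0.21, "z": 3.92, "ry": -0.161}, {"x": 3.42, "y": 0.21, "z": 3.41, "ry": -0.161}, {"x": 3.92, "y": 0.21, "z": 2.82, "ry": -0.161}, {"x": 4.32, "y": 0.21, "z": 2.16, "ry": -0.161}, {"x": 4.61, "y": 0.21, "z": 1.43, "ry": -0.161}]
```

Request:
move_arm:
  series:
    - {"x": -2.3, "y": 0.2, "z": 4.2, "ry": -0.16}
    - {"x": -1.6, "y": 0.2, "z": 4.5, "ry": -0.16}
    - {"x": -0.9, "y": 0.2, "z": 4.7, "ry": -0.16}
    - {"x": -0.1, "y": 0.2, "z": 4.8, "ry": -0.16}
    - {"x": 0.7, "y": 0.2, "z": 4.8, "ry": -0.16}
    - {"x": 1.4, "y": 0.2, "z": 4.6, "ry": -0.16}
    - {"x": 2.2, "y": 0.2, "z": 4.3, "ry": -0.16}
    - {"x": 2.8, "y": 0.2, "z": 3.9, "ry": -0.16}
    - {"x": 3.4, "y": 0.2, "z": 3.4, "ry": -0.16}
    - {"x": 3.9, "y": 0.2, "z": 2.8, "ry": -0.16}
    - {"x": 4.3, "y": 0.2, "z": 2.2, "ry": -0.16}
    - {"x": 4.6, "y": 0.2, "z": 1.4, "ry": -0.16}
  jaw: 9.18
  newtons: 45

```text
invalid input
```

Run:
```python
from h import *
plan(((.579-.14*.584*0,-.203,.2),frame(-54.3,45,35.7)))
```

```text
t 0.1 pos [ 0.1604 -0.6036  0.245 ] F [ 1.9 -0.2  0.7] w 9.22 q [ 1.21  0.44  0.03  1.57 -0.01  1.13 -0.08]
x [ 0.257 -0.966 -0.001] y [-0.001  0.001 -1.   ]
12
[{"x": -2.33, "y": 0.38, "z": 4.23, "rx": -0.043, "ry": -0.152, "rz": -0.063}, {"x": -1.68, "y": 0.06, "z": 4.54, "rx": -0.043, "ry": -0.152, "rz": -0.063}, {"x": -0.97, "y": -0.22, "z": 4.74, "rx": -0.043, "ry": -0.152, "rz": -0.063}, {"x": -0.22, "y": -0.47, "z": 4.82, "rx": -0.043, "ry": -0.152, "rz": -0.063}, {"x": 0.55, "y": -0.67, "z": 4.77, "rx": -0.043, "ry": -0.152, "rz": -0.063}, {"x": 1.3, "y": -0.81, "z": 4.59, "rx": -0.043, "ry": -0.152, "rz": -0.063}, {"x": 2.03, "y": -0.9, "z": 4.3, "rx": -0.043, "ry": -0.152, "rz": -0.063}, {"x": 2.72, "y": -0.93, "z": 3.9, "rx": -0.043, "ry": -0.152, "rz": -0.063}, {"x": 3.33, "y": -0.9, "z": 3.4, "rx": -0.043, "ry": -0.152, "rz": -0.063}, {"x": 3.85, "y": -0.81, "z": 2.82, "rx": -0.043, "ry": -0.152, "rz": -0.063}, {"x": 4.28, "y": -0.66, "z": 2.17, "rx": -0.043, "ry": -0.152, "rz": -0.063}, {"x": 4.59, "y": -0.46, "z": 1.47, "rx": -0.043, "ry": -0.152, "rz": -0.063}]
```

Request:
move_arm:
  series:
    - {"x": -2.3, "y": 0.2, "z": 4.2, "rx": 0, "ry": -0.16, "rz": 0}
    - {"x": -1.6, "y": 0.2, "z": 4.5, "rx": 0, "ry": -0.16, "rz": 0}
    - {"x": -0.9, "y": 0.2, "z": 4.7, "rx": 0, "ry": -0.16, "rz": 0}

```text
clock: 0.48
position: [0.262, -0.5041, 0.2373]
ee_rot: [-1.473, 0.648, -0.642]
force: [-0.0, -1.0, 0.7]
width: 0.999
```

```bash
sed -i 's/ for c,x in zip(("x","y","z","rx","ry","rz"),v) if abs(x)>0}/ for c,x in zip(("x","y","z","rx","ry","rz"),v)}/' h.py
python3 - <<'E'
from h import *
plan(((.579,-.203,.2),frame(-54.3,45,35.7)))
E
```

```text
t 0.47 pos [ 0.262  -0.5041  0.2373] F [-0.  -1.   0.7] w 9.17 q [ 1.09  0.36 -0.13  1.72  0.05  1.07  0.12]
x [ 0.678 -0.735 -0.004] y [-0.004  0.002 -1.   ]
10
[{"x": -0.06, "y": 0.37, "z": 4.37, "rx": -0.064, "ry": -0.137, "rz": -0.057}, {"x": 0.52, "y": 0.1, "z": 4.36, "rx": -0.064, "ry": -0.137, "rz": -0.057}, {"x": 1.11, "y": -0.13, "z": 4.24, "rx": -0.064, "ry": -0.137, "rz": -0.057}, {"x": 1.69, "y": -0.32, "z": 4.04, "rx": -0.064, "ry": -0.137, "rz": -0.057}, {"x": 2.25, "y": -0.45, "z": 3.74, "rx": -0.064, "ry": -0.137, "rz": -0.057}, {"x": 2.76, "y": -0.54, "z": 3.37, "rx": -0.064, "ry": -0.137, "rz": -0.057}, {"x": 3.22, "y": -0.57, "z": 2.92, "rx": -0.064, "ry": -0.137, "rz": -0.057}, {"x": 3.62, "y": -0.55, "z": 2.42, "rx": -0.064, "ry": -0.137, "rz": -0.057}, {"x": 3.94, "y": -0.47, "z": 1.87, "rx": -0.064, "ry": -0.137, "rz": -0.057}, {"x": 4.18, "y": -0.34, "z": 1.28, "rx": -0.064, "ry": -0.137, "rz": -0.057}]
```

Request:
move_arm:
  series:
    - {"x": -0.1, "y": 0.4, "z": 4.4, "rx": -0.064, "ry": -0.137, "rz": -0.057}
    - {"x": 0.5, "y": 0.1, "z": 4.4, "rx": -0.064, "ry": -0.137, "rz": -0.057}
    - {"x": 1.1, "y": -0.1, "z": 4.2, "rx": -0.064, "ry": -0.137, "rz": -0.057}
    - {"x": 1.7, "y": -0.3, "z": 4.0, "rx": -0.064, "ry": -0.137, "rz": -0.057}
    - {"x": 2.2, "y": -0.5, "z": 3.7, "rx": -0.064, "ry": -0.137, "rz": -0.057}
    - {"x": 2.8, "y": -0.5, "z": 3.4, "rx": -0.064, "ry": -0.137, "rz": -0.057}
    - {"x": 3.2, "y": -0.6, "z": 2.9, "rx": -0.064, "ry": -0.137, "rz": -0.057}
    - {"x": 3.6, "y": -0.6, "z": 2.4, "rx": -0.064, "ry": -0.137, "rz": -0.057}
    - {"x": 3.9, "y": -0.5, "z": 1.9, "rx": -0.064, "ry": -0.137, "rz": -0.057}
    - {"x": 4.2, "y": -0.3, "z": 1.3, "rx": -0.064, "ry": -0.137, "rz": -0.057}

```text
clock: 1.72
position: [0.5815, -0.1823, 0.1963]
ee_rot: [-2.268, -0.793, 0.335]
force: [0.3, -1.0, 0.1]
width: 1.005
```

Run:
```python
from h import *
u=np.array([np.cos(np.radians(125.7)),np.sin(np.radians(125.7)),0]);G=np.array([.579,-.2025,.028])+.01*u
F=frame(-54.3,45,35.7);print(G)
plan((G-F[:,1]*.11,F),(G-F[:,1]*.11,F),dmax=.04)
```

```text
[ 0.57316459 -0.19437916  0.028     ]
t 1.73 pos [ 0.5815 -0.1823  0.1963] F [ 0.3 -1.   0.1] w 9.23 q [ 0.11  0.37 -0.34  2.2   1.46  0.82 -0.7 ]
x [ 0.779  0.627 -0.012] y [ 0.446 -0.567 -0.693]
4
[{"x": -0.29, "y": 0.33, "z": 3.88, "rx": 0.007, "ry": 0.015, "rz": 0.01}, {"x": -0.35, "y": 0.36, "z": 3.87, "rx": 0.007, "ry": 0.015, "rz": 0.01}, {"x": -0.41, "y": 0.39, "z": 3.86, "rx": 0.007, "ry": 0.015, "rz": 0.01}, {"x": 0.0, "y": 0.0, "z": 0.0, "rx": 0.0, "ry": 0.0, "rz": 0.0}]
```

Request:
move_arm:
  series:
    - {"x": -0.3, "y": 0.3, "z": 3.9, "rx": 0.007, "ry": 0.015, "rz": 0.01}
    - {"x": -0.4, "y": 0.4, "z": 3.9, "rx": 0.007, "ry": 0.015, "rz": 0.01}
    - {"x": -0.4, "y": 0.4, "z": 3.9, "rx": 0.007, "ry": 0.015, "rz": 0.01}
    - {"x": 0, "y": 0, "z": 0, "rx": 0, "ry": 0, "rz": 0}

```text
clock: 2.22
position: [0.5276, -0.1252, 0.1011]
ee_rot: [-2.257, -0.739, 0.307]
force: [-0.4, -0.1, 1.2]
width: 0.998
```

Run:
```python
from h import *
u=np.array([np.cos(np.radians(125.7)),np.sin(np.radians(125.7)),0]);G=np.array([.579,-.2025,.028])+.01*u
F=frame(-54.3,45,35.7);print(G)
plan((G-F[:,1]*.04,F),(G,F),dmax=.025)
cv2.imwrite("pics/pre_s.png",arm.get_image("side"));cv2.imwrite("pics/pre_t.png",arm.get_image("top"))
```

```text
[ 0.57316459 -0.19437916  0.028     ]
t 2.23 pos [ 0.5276 -0.1252  0.1011] F [-0.4 -0.1  1.2] w 9.16 q [-0.03  0.53 -0.38  2.34  1.58  0.93 -1.13]
x [ 0.806  0.592 -0.   ] y [ 0.417 -0.569 -0.709]
5
[{"x": -0.13, "y": 2.34, "z": -0.23, "rx": -0.001, "ry": 0.002, "rz": 0.002}, {"x": -0.12, "y": 2.34, "z": -0.23, "rx": -0.001, "ry": 0.002, "rz": 0.002}, {"x": -0.12, "y": 2.34, "z": -0.23, "rx": -0.001, "ry": 0.002, "rz": 0.002}, {"x": 0.0, "y": 2.0, "z": 0.0, "rx": 0.0, "ry": 0.0, "rz": 0.0}, {"x": 0.0, "y": 2.0, "z": 0.0, "rx": 0.0, "ry": 0.0, "rz": 0.0}]
```

View pics/pre_s.png

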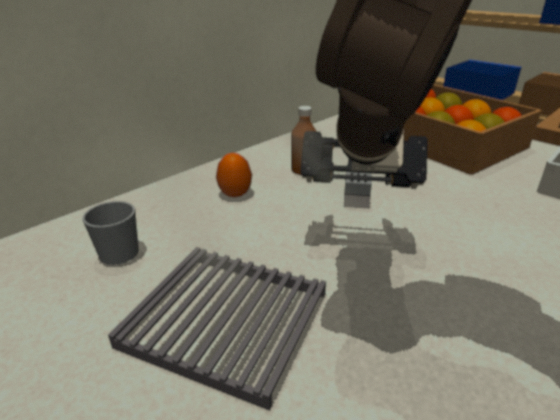

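View pics/pre_t.png

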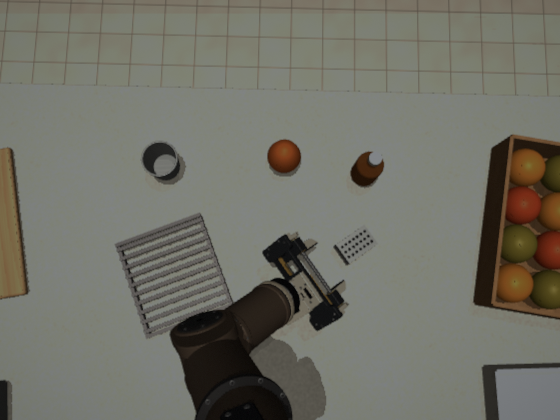

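Top view: the fingers (about (303,238) and (340,287)) straddle the line to the box at (358,244). The way in is clear.

Request:
move_arm:
  series:
    - {"x": -0.1, "y": 2.3, "z": -0.2, "rx": 0, "ry": 0, "rz": 0}
    - {"x": -0.1, "y": 2.3, "z": -0.2, "rx": 0, "ry": 0, "rz": 0}
    - {"x": -0.1, "y": 2.3, "z": -0.2, "rx": 0, "ry": 0, "rz": 0}
    - {"x": 0, "y": 1.8, "z": 0, "rx": 0, "ry": 0, "rz": 0}

```text
clock: 2.82
position: [0.5719, -0.1865, 0.0519]
ee_rot: [-2.267, -0.742, 0.289]
force: [1.1, 0.2, 0.6]
width: 0.998
```

Run:
```python
from h import *
u=np.array([np.cos(np.radians(125.7)),np.sin(np.radians(125.7)),0]);G=np.array([.579,-.2025,.028])+.01*u
F=frame(-54.3,45,35.7);print(G)
plan((G,F),dmax=.01)
```

```text
[ 0.57316459 -0.19437916  0.028     ]
t 2.83 pos [ 0.5719 -0.1865  0.0519] F [1.1 0.2 0.6] w 9.16 q [ 0.08  0.67 -0.31  2.28  1.82  0.9  -1.22]
x [0.809 0.588 0.011] y [ 0.425 -0.573 -0.7  ]
3
[{"x": -0.13, "y": 0.73, "z": 0.4, "rx": 0.003, "ry": -0.001, "rz": 0.004}, {"x": -0.13, "y": 0.73, "z": 0.4, "rx": 0.003, "ry": -0.001, "rz": 0.004}, {"x": -0.12, "y": 0.73, "z": 0.4, "rx": 0.003, "ry": -0.001, "rz": 0.004}]
```

Request:
move_arm:
  series:
    - {"x": -0.1, "y": 0.7, "z": 0.4, "rx": 0.003, "ry": 0, "rz": 0.004}
    - {"x": -0.1, "y": 0.7, "z": 0.4, "rx": 0.003, "ry": 0, "rz": 0.004}
    - {"x": -0.1, "y": 0.7, "z": 0.4, "rx": 0.003, "ry": 0, "rz": 0.004}
    - {"x": 0, "y": 0, "z": 0, "rx": 0, "ry": 0, "rz": 0}

```text
clock: 3.32
position: [0.5748, -0.1961, 0.0299]
ee_rot: [-2.267, -0.723, 0.293]
force: [0.2, -0.1, -0.8]
width: 1.001
```

Run:
```python
from h import *
u=np.array([np.cos(np.radians(125.7)),np.sin(np.radians(125.7)),0]);G=np.array([.579,-.2025,.028])+.01*u
F=frame(-54.3,45,35.7);print(G)
plan((G,F),dmax=.01)
```

```text
[ 0.57316459 -0.19437916  0.028     ]
t 3.33 pos [ 0.5748 -0.1961  0.0299] F [ 0.2 -0.1 -0.8] w 9.19 q [ 0.09  0.72 -0.3   2.26  1.85  0.9  -1.25]
x [0.816 0.578 0.004] y [ 0.412 -0.578 -0.705]
1
[{"x": -0.03, "y": -0.03, "z": 0.3, "rx": 0.003, "ry": -0.008, "rz": -0.003}]
```

Small correction, then close at 45 N.

Request:
move_arm:
  series:
    - {"x": 0, "y": 0, "z": 0.3, "rx": 0, "ry": -0.008, "rz": 0}
    - {"x": 0, "y": 0, "z": 0, "rx": 0, "ry": 0, "rz": 0}

```text
clock: 3.58
position: [0.5735, -0.1936, 0.0279]
ee_rot: [-2.266, -0.728, 0.303]
force: [-0.4, -0.7, 0.1]
width: 0.999
```

Request:
move_arm:
  series:
    - {"x": 0, "y": 0, "z": 0, "rx": 0, "ry": 0, "rz": 0}
    - {"x": 0, "y": 0, "z": 0, "rx": 0, "ry": 0, "rz": 0}
    - {"x": 0, "y": 0, "z": 0, "rx": 0, "ry": 0, "rz": 0}
    - {"x": 0, "y": 0, "z": 0, "rx": 0, "ry": 0, "rz": 0}
    - {"x": 0, "y": 0, "z": 0, "rx": 0, "ry": 0, "rz": 0}
    - {"x": 0, "y": 0, "z": 0, "rx": 0, "ry": 0, "rz": 0}
  jaw: 4.0
  newtons: 45

```text
clock: 4.32
position: [0.5738, -0.1932, 0.0283]
ee_rot: [-2.266, -0.729, 0.303]
force: [-0.9, 0.6, -0.5]
width: 0.54
```

Run:
```python
from h import *
state()
```

```text
t 4.33 pos [ 0.5738 -0.1932  0.0283] F [-0.9  0.6 -0.5] w 4.95 q [ 0.09  0.72 -0.3   2.27  1.85  0.91 -1.25]
x [ 0.812  0.584 -0.002] y [ 0.413 -0.577 -0.705]
```

Run:
```python
from h import *
F=frame(-54.3,45,35.7)
plan(((.574,-.193,.09),F),((.50,-.08,.20),frame(-54.3,0,35.7)),dmax=.03,amax=.1)
```

```text
t 4.33 pos [ 0.5738 -0.1932  0.0283] F [-0.9  0.6 -0.5] w 4.95 q [ 0.09  0.72 -0.3   2.27  1.85  0.91 -1.25]
x [ 0.812  0.584 -0.002] y [ 0.413 -0.577 -0.705]
11
[{"x": 0.01, "y": -1.45, "z": -1.46, "rx": 0.001, "ry": 0.0, "rz": 0.0}, {"x": 0.01, "y": -1.45, "z": -1.46, "rx": 0.001, "ry": 0.0, "rz": 0.0}, {"x": 0.01, "y": -1.45, "z": -1.46, "rx": 0.001, "ry": 0.0, "rz": 0.0}, {"x": 0.07, "y": -2.17, "z": 0.22, "rx": 0.098, "ry": 0.0, "rz": 0.0}, {"x": 0.07, "y": -2.13, "z": 0.43, "rx": 0.098, "ry": 0.0, "rz": 0.0}, {"x": 0.07, "y": -2.08, "z": 0.64, "rx": 0.098, "ry": 0.0, "rz": 0.0}, {"x": 0.07, "y": -2.01, "z": 0.84, "rx": 0.098, "ry": 0.0, "rz": 0.0}, {"x": 0.07, "y": -1.92, "z": 1.03, "rx": 0.098, "ry": 0.0, "rz": 0.0}, {"x": 0.07, "y": -1.81, "z": 1.22, "rx": 0.098, "ry": 0.0, "rz": 0.0}, {"x": 0.07, "y": -1.68, "z": 1.39, "rx": 0.098, "ry": 0.0, "rz": 0.0}, {"x": 0.07, "y": -1.53, "z": 1.54, "rx": 0.098, "ry": 0.0, "rz": 0.0}]
```

Request:
move_arm:
  series:
    - {"x": 0, "y": -1.0, "z": -1.0, "rx": 0, "ry": 0, "rz": 0}
    - {"x": 0, "y": -1.5, "z": -1.5, "rx": 0, "ry": 0, "rz": 0}
    - {"x": 0, "y": -1.5, "z": -1.5, "rx": 0, "ry": 0, "rz": 0}
    - {"x": 0.1, "y": -2.2, "z": 0.2, "rx": 0.098, "ry": 0, "rz": 0}
    - {"x": 0.1, "y": -2.1, "z": 0.4, "rx": 0.098, "ry": 0, "rz": 0}
    - {"x": 0.1, "y": -2.1, "z": 0.6, "rx": 0.098, "ry": 0, "rz": 0}
    - {"x": 0.1, "y": -2.0, "z": 0.8, "rx": 0.098, "ry": 0, "rz": 0}
    - {"x": 0.1, "y": -1.9, "z": 1.0, "rx": 0.098, "ry": 0, "rz": 0}
    - {"x": 0.1, "y": -1.8, "z": 1.2, "rx": 0.098, "ry": 0, "rz": 0}
    - {"x": 0.1, "y": -1.7, "z": 1.4, "rx": 0.098, "ry": 0, "rz": 0}
    - {"x": 0.1, "y": -1.5, "z": 1.5, "rx": 0.098, "ry": 0, "rz": 0}

```text
clock: 5.7
position: [0.4947, -0.0738, 0.207]
ee_rot: [-1.488, -0.49, 0.5]
force: [0.0, -0.7, -3.7]
width: 0.544
```

Run:
```python
from h import *
plan(((.50,-.08,.18),frame(125.7,45,35.7)),dmax=.03,amax=.1)
cv2.imwrite("pics/lift_s.png",arm.get_image("side"))
```

```text
t 5.7 pos [ 0.4947 -0.0738  0.207 ] F [ 0.  -0.7 -3.7] w 4.99 q [ 0.57  0.36 -0.66  1.87  0.23  1.01  0.45]
x [0.805 0.593 0.002] y [-0.014  0.021 -1.   ]
8
[{"x": 0.01, "y": 0.34, "z": -0.11, "rx": 0.095, "ry": 0.001, "rz": 0.0}, {"x": 0.01, "y": 0.32, "z": -0.14, "rx": 0.095, "ry": 0.001, "rz": 0.0}, {"x": 0.01, "y": 0.31, "z": -0.17, "rx": 0.095, "ry": 0.001, "rz": 0.0}, {"x": 0.01, "y": 0.29, "z": -0.2, "rx": 0.095, "ry": 0.001, "rz": 0.0}, {"x": 0.01, "y": 0.27, "z": -0.23, "rx": 0.095, "ry": 0.001, "rz": 0.0}, {"x": 0.01, "y": 0.25, "z": -0.25, "rx": 0.095, "ry": 0.001, "rz": 0.0}, {"x": 0.01, "y": 0.22, "z": -0.27, "rx": 0.095, "ry": 0.001, "rz": 0.0}, {"x": 0.01, "y": 0.2, "z": -0.29, "rx": 0.095, "ry": 0.001, "rz": 0.0}]
```

View pics/lift_s.png

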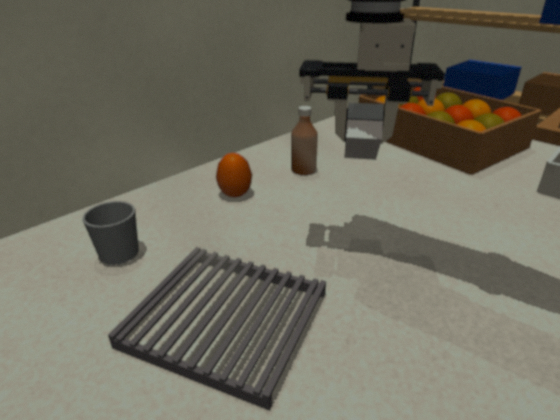

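The box is held at (365,130) px, still shut and tilted 45°. I'll continue tipping.

Request:
move_arm:
  series:
    - {"x": 0, "y": 0.3, "z": -0.1, "rx": 0.095, "ry": 0, "rz": 0}
    - {"x": 0, "y": 0.3, "z": -0.1, "rx": 0.095, "ry": 0, "rz": 0}
    - {"x": 0, "y": 0.3, "z": -0.2, "rx": 0.095, "ry": 0, "rz": 0}
    - {"x": 0, "y": 0.3, "z": -0.2, "rx": 0.095, "ry": 0, "rz": 0}
    - {"x": 0, "y": 0.3, "z": -0.2, "rx": 0.095, "ry": 0, "rz": 0}
    - {"x": 0, "y": 0.2, "z": -0.2, "rx": 0.095, "ry": 0, "rz": 0}
    - {"x": 0, "y": 0.2, "z": -0.3, "rx": 0.095, "ry": 0, "rz": 0}
    - {"x": 0, "y": 0.2, "z": -0.3, "rx": 0.095, "ry": 0, "rz": 0}

```text
clock: 6.75
position: [0.4995, -0.0817, 0.1821]
ee_rot: [-0.756, -0.252, 0.603]
force: [0.6, -0.5, -4.0]
width: 0.54
```

Run:
```python
from h import *
plan(((.50,-.08,.12),frame(125.7,45,35.7)),dmax=.03,amax=.1)
```

```text
t 6.75 pos [ 0.4995 -0.0817  0.1821] F [ 0.6 -0.5 -4. ] w 4.96 q [ 0.73  0.82 -0.68  1.47 -0.09  1.54  0.74]
x [0.804 0.595 0.002] y [-0.42   0.57  -0.706]
3
[{"x": 0.04, "y": 1.49, "z": -1.44, "rx": 0.0, "ry": 0.004, "rz": -0.003}, {"x": 0.04, "y": 1.49, "z": -1.44, "rx": 0.0, "ry": 0.004, "rz": -0.003}, {"x": 0.05, "y": 1.49, "z": -1.44, "rx": 0.0, "ry": 0.004, "rz": -0.003}]
```

Request:
move_arm:
  series:
    - {"x": 0, "y": 1.5, "z": -1.4, "rx": 0, "ry": 0.004, "rz": -0.003}
    - {"x": 0, "y": 1.5, "z": -1.4, "rx": 0, "ry": 0, "rz": 0}
    - {"x": 0, "y": 1.5, "z": -1.4, "rx": 0, "ry": 0, "rz": 0}
    - {"x": 0, "y": 1.5, "z": -1.4, "rx": 0, "ry": 0, "rz": 0}
    - {"x": 0, "y": 1.3, "z": -1.3, "rx": 0, "ry": 0, "rz": 0}
    - {"x": 0, "y": 0.9, "z": -0.9, "rx": 0, "ry": 0, "rz": 0}
    - {"x": 0, "y": 0.3, "z": -0.3, "rx": 0, "ry": 0, "rz": 0}
    - {"x": 0, "y": 0, "z": 0, "rx": 0, "ry": 0, "rz": 0}

```text
clock: 7.75
position: [0.4975, -0.0799, 0.0547]
ee_rot: [-0.766, -0.25, 0.6]
force: [0.2, 0.5, -3.3]
width: 0.544
```

Run:
```python
from h import *
plan(((.50,-.08,.047),frame(125.7,44.8,35.7)),dmax=.003,amax=.1)
cv2.imwrite("pics/low_s.png",arm.get_image("side"))
```

```text
t 7.75 pos [ 0.4975 -0.0799  0.0547] F [ 0.2  0.5 -3.3] w 5.0 q [ 0.7   0.97 -0.64  1.54 -0.01  1.34  0.78]
x [ 0.806  0.592 -0.001] y [-0.415  0.565 -0.713]
3
[{"x": 0.07, "y": 0.15, "z": -0.22, "rx": 0.001, "ry": 0.002, "rz": -0.003}, {"x": 0.07, "y": 0.15, "z": -0.22, "rx": 0.001, "ry": 0.002, "rz": -0.003}, {"x": 0.07, "y": 0.15, "z": -0.22, "rx": 0.001, "ry": 0.002, "rz": -0.003}]
```

View pics/low_s.png

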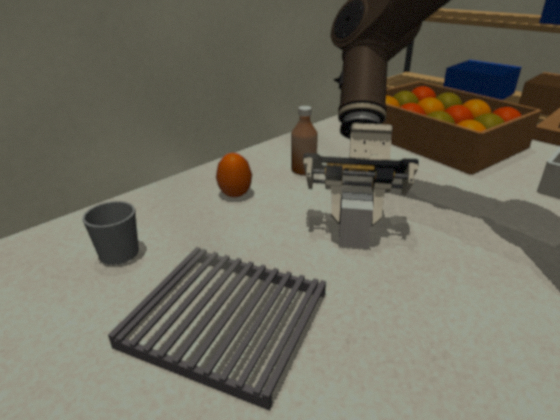

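Request:
move_arm:
  series:
    - {"x": 0, "y": 0.15, "z": -0.15, "rx": 0.004, "ry": 0, "rz": 0}
    - {"x": 0, "y": 0.15, "z": -0.15, "rx": 0.003, "ry": 0, "rz": 0}
    - {"x": 0, "y": 0.1, "z": -0.1, "rx": 0, "ry": 0, "rz": 0}
    - {"x": 0, "y": 0, "z": 0, "rx": 0, "ry": 0, "rz": 0}

```text
clock: 8.3
position: [0.4985, -0.0801, 0.0509]
ee_rot: [-0.76, -0.25, 0.599]
force: [0.4, 0.2, -3.2]
width: 0.54
```

Run:
```python
from h import *
state()
```

```text
t 8.3 pos [ 0.4985 -0.0801  0.0509] F [ 0.4  0.2 -3.2] w 4.96 q [ 0.7   0.98 -0.64  1.53 -0.01  1.34  0.79]
x [0.806 0.592 0.001] y [-0.417  0.569 -0.709]
```

Request:
move_arm:
  series:
    - {"x": 0, "y": 0.12, "z": -0.12, "rx": 0.003, "ry": 0, "rz": 0}
    - {"x": 0, "y": 0.12, "z": -0.12, "rx": 0, "ry": 0, "rz": 0}
    - {"x": 0, "y": 0, "z": 0, "rx": 0, "ry": 0, "rz": 0}

```text
clock: 8.68
position: [0.4988, -0.0802, 0.051]
ee_rot: [-0.756, -0.249, 0.6]
force: [0.5, -0.5, -3.4]
width: 0.542
```

Request:
move_arm:
  series:
    - {"x": 0, "y": 0.1, "z": -0.1, "rx": 0, "ry": 0, "rz": 0}
    - {"x": 0, "y": 0, "z": 0, "rx": 0, "ry": 0, "rz": 0}

```text
clock: 8.93
position: [0.4989, -0.0802, 0.0509]
ee_rot: [-0.755, -0.249, 0.6]
force: [-0.2, 0.5, -1.9]
width: 0.544
```

Run:
```python
from h import *
state()
```

```text
t 8.93 pos [ 0.4989 -0.0802  0.0509] F [-0.2  0.5 -1.9] w 4.99 q [ 0.7   0.98 -0.64  1.53 -0.01  1.35  0.79]
x [0.806 0.592 0.002] y [-0.419  0.572 -0.705]
```

Request:
move_arm:
  series:
    - {"x": 0, "y": 0.2, "z": -0.2, "rx": 0, "ry": 0, "rz": 0}
    - {"x": 0, "y": 0.1, "z": -0.1, "rx": 0, "ry": 0, "rz": 0}

```text
clock: 9.18
position: [0.4989, -0.0798, 0.0506]
ee_rot: [-0.752, -0.249, 0.6]
force: [-1.7, -3.4, 9.0]
width: 0.543
```

Run:
```python
from h import *
state()
cv2.imwrite("pics/low_s2.png",cv2.resize(arm.get_image("side")[160:280,270:430],None,fx=5,fy=5,interpolation=cv2.INTER_CUBIC))
```

```text
t 9.18 pos [ 0.4989 -0.0798  0.0506] F [-1.7 -3.4  9. ] w 4.98 q [ 0.7   0.98 -0.64  1.53 -0.01  1.35  0.79]
x [0.805 0.593 0.003] y [-0.42   0.574 -0.703]
```

View pics/low_s2.png

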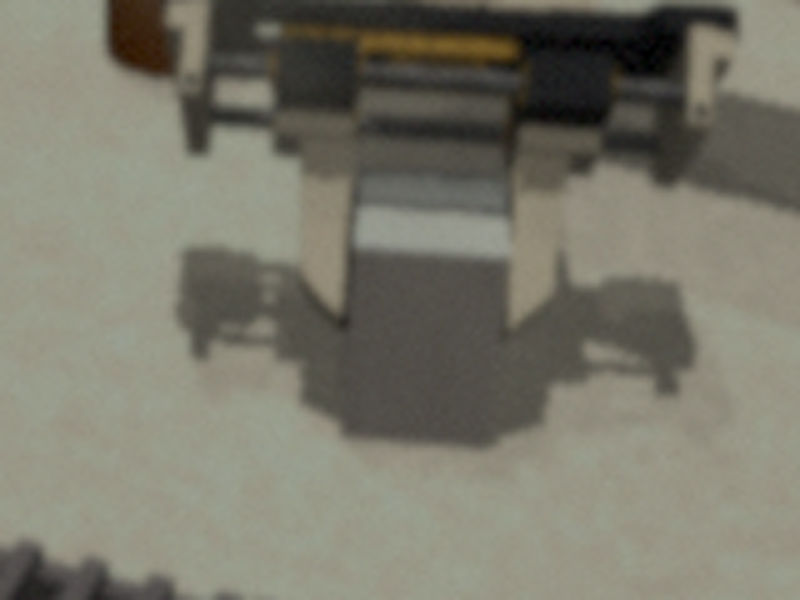

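Request:
move_arm:
  series:
    - {"x": 0, "y": 0, "z": 0, "rx": 0, "ry": 0, "rz": 0}
    - {"x": 0, "y": 0, "z": 0, "rx": 0, "ry": 0, "rz": 0}
    - {"x": 0, "y": 0, "z": 0, "rx": 0, "ry": 0, "rz": 0}
    - {"x": 0, "y": 0, "z": 0, "rx": 0, "ry": 0, "rz": 0}
  jaw: 9.1

```text
clock: 9.72
position: [0.4989, -0.0791, 0.0502]
ee_rot: [-0.751, -0.25, 0.6]
force: [-0.3, -0.0, 0.8]
width: 0.931
```

Run:
```python
from h import *
plan(((.499,-.080,.064),frame(125.7,30,36.4)),((.499,-.080,.066),frame(125.7,-45,36.4)),((.499,-.080,.0505),frame(125.7,-45,36.4)),dmax=.012,amax=.13)
cv2.imwrite("pics/rel_t.png",arm.get_image("top"))
cv2.imwrite("pics/rel_s.png",cv2.resize(arm.get_image("side")[160:280,270:430],None,fx=5,fy=5,interpolation=cv2.INTER_CUBIC))
```

```text
t 9.72 pos [ 0.4989 -0.0791  0.0502] F [-0.3 -0.   0.8] w 8.55 q [ 0.7   0.98 -0.64  1.53 -0.01  1.35  0.79]
x [0.805 0.593 0.003] y [-0.42   0.575 -0.702]
16
[{"x": -0.01, "y": -0.34, "z": 0.31, "rx": -0.089, "ry": 0.0, "rz": 0.0}, {"x": -0.01, "y": -0.37, "z": 0.28, "rx": -0.089, "ry": 0.0, "rz": 0.0}, {"x": -0.01, "y": -0.39, "z": 0.24, "rx": -0.089, "ry": 0.0, "rz": 0.0}, {"x": 0.0, "y": -0.02, "z": 0.01, "rx": -0.119, "ry": 0.0, "rz": 0.001}, {"x": 0.0, "y": -0.02, "z": 0.01, "rx": -0.119, "ry": 0.0, "rz": 0.001}, {"x": 0.0, "y": -0.02, "z": 0.01, "rx": -0.119, "ry": 0.0, "rz": 0.001}, {"x": 0.0, "y": -0.02, "z": 0.0, "rx": -0.119, "ry": 0.0, "rz": 0.001}, {"x": 0.0, "y": -0.02, "z": 0.0, "rx": -0.119, "ry": 0.0, "rz": 0.001}, {"x": 0.0, "y": -0.02, "z": 0.0, "rx": -0.119, "ry": 0.0, "rz": 0.001}, {"x": 0.0, "y": -0.02, "z": 0.0, "rx": -0.119, "ry": 0.0, "rz": 0.001}, {"x": 0.0, "y": -0.02, "z": -0.01, "rx": -0.119, "ry": 0.0, "rz": 0.001}, {"x": 0.0, "y": -0.02, "z": -0.01, "rx": -0.119, "ry": 0.0, "rz": 0.001}, {"x": 0.0, "y": -0.02, "z": -0.01, "rx": -0.119, "ry": 0.0, "rz": 0.001}, {"x": 0.0, "y": -0.01, "z": -0.01, "rx": -0.119, "ry": 0.0, "rz": 0.001}, {"x": 0.0, "y": 0.55, "z": 0.55, "rx": 0.0, "ry": 0.0, "rz": 0.0}, {"x": 0.0, "y": 0.55, "z": 0.55, "rx": 0.0, "ry": 0.0, "rz": 0.0}]
```

View pics/rel_s.png

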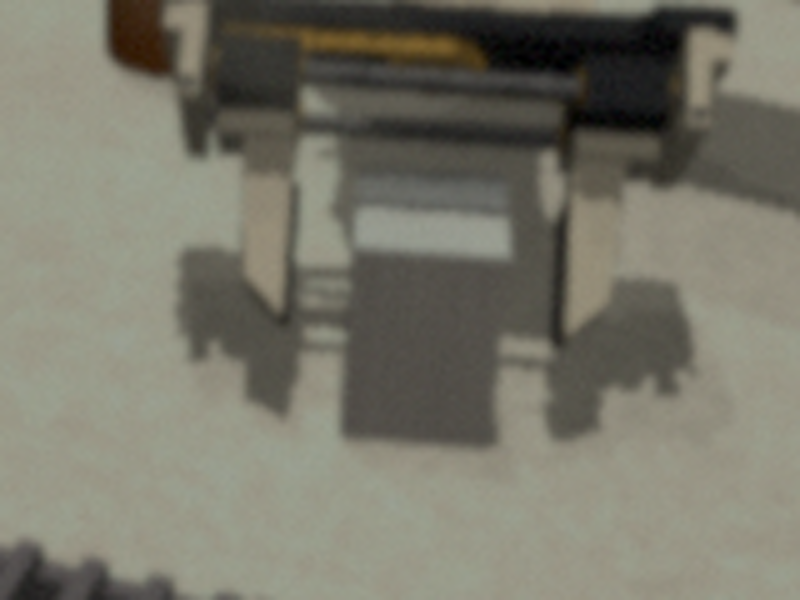

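Request:
move_arm:
  series:
    - {"x": 0, "y": -0.6, "z": 0.6, "rx": 0, "ry": 0, "rz": 0}
    - {"x": 0, "y": -0.4, "z": 0.4, "rx": -0.06, "ry": 0, "rz": 0}
    - {"x": 0, "y": 0, "z": 0, "rx": -0.12, "ry": 0, "rz": 0}
    - {"x": 0, "y": 0, "z": 0, "rx": -0.12, "ry": 0, "rz": 0}
    - {"x": 0, "y": 0, "z": 0, "rx": -0.12, "ry": 0, "rz": 0}
    - {"x": 0, "y": 0, "z": 0, "rx": -0.12, "ry": 0, "rz": 0}
    - {"x": 0, "y": 0, "z": 0, "rx": -0.12, "ry": 0, "rz": 0}

```text
clock: 10.7
position: [0.5011, -0.0804, 0.0675]
ee_rot: [-1.403, -0.464, 0.507]
force: [0.1, 0.6, 0.1]
width: 0.991
```

Run:
```python
from h import *
plan(((.499,-.080,.066),frame(125.7,-45,36.4)),dmax=.012,amax=.13)
```

```text
t 10.7 pos [ 0.5011 -0.0804  0.0675] F [0.1 0.6 0.1] w 9.1 q [ 0.5   0.57 -0.53  1.95  0.26  0.77  0.47]
x [0.808 0.589 0.008] y [-0.06   0.096 -0.994]
7
[{"x": -0.02, "y": 0.02, "z": 0.02, "rx": -0.128, "ry": -0.001, "rz": 0.001}, {"x": -0.02, "y": 0.02, "z": 0.02, "rx": -0.128, "ry": -0.001, "rz": 0.001}, {"x": -0.02, "y": 0.02, "z": 0.03, "rx": -0.128, "ry": -0.001, "rz": 0.001}, {"x": -0.02, "y": 0.02, "z": 0.03, "rx": -0.128, "ry": -0.001, "rz": 0.001}, {"x": -0.02, "y": 0.01, "z": 0.03, "rx": -0.128, "ry": -0.001, "rz": 0.001}, {"x": -0.02, "y": 0.01, "z": 0.03, "rx": -0.128, "ry": -0.001, "rz": 0.001}, {"x": -0.02, "y": 0.0, "z": 0.03, "rx": -0.128, "ry": -0.001, "rz": 0.001}]
```

Request:
move_arm:
  series:
    - {"x": 0, "y": 0, "z": 0, "rx": -0.128, "ry": 0, "rz": 0.001}
    - {"x": 0, "y": 0, "z": 0, "rx": -0.128, "ry": 0, "rz": 0.001}
    - {"x": 0, "y": 0, "z": 0, "rx": -0.128, "ry": 0, "rz": 0.001}
    - {"x": 0, "y": 0, "z": 0, "rx": -0.128, "ry": 0, "rz": 0.001}
    - {"x": 0, "y": 0, "z": 0, "rx": -0.128, "ry": 0, "rz": 0.001}
    - {"x": 0, "y": 0, "z": 0, "rx": -0.128, "ry": 0, "rz": 0.001}
    - {"x": 0, "y": 0, "z": 0, "rx": -0.128, "ry": 0, "rz": 0.001}

```text
clock: 11.58
position: [0.5021, -0.0805, 0.072]
ee_rot: [-2.199, -0.709, 0.314]
force: [0.3, -0.6, -1.1]
width: 0.987
```

Run:
```python
from h import *
plan(((.499,-.080,.0505),frame(125.7,-45,36.4)),dmax=.012,amax=.13)
cv2.imwrite("pics/sw_s.png",arm.get_image("side"))
```

```text
t 11.57 pos [ 0.5021 -0.0805  0.072 ] F [ 0.3 -0.6 -1.1] w 9.06 q [-0.56  0.54  0.17  2.4   1.52  0.61 -1.25]
x [0.813 0.582 0.006] y [ 0.387 -0.533 -0.752]
2
[{"x": -0.11, "y": 0.74, "z": 0.79, "rx": -0.033, "ry": -0.007, "rz": -0.001}, {"x": -0.11, "y": 0.71, "z": 0.82, "rx": -0.033, "ry": -0.007, "rz": -0.001}]
```

View pics/sw_s.png

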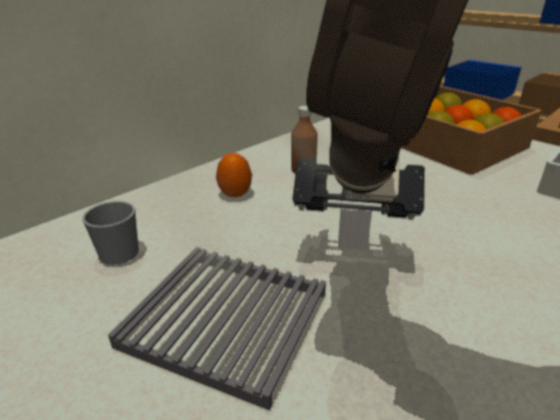

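Request:
move_arm:
  series:
    - {"x": -0.1, "y": 0.7, "z": 0.8, "rx": -0.033, "ry": -0.007, "rz": 0}
    - {"x": -0.1, "y": 0.7, "z": 0.8, "rx": -0.033, "ry": -0.007, "rz": 0}
    - {"x": 0, "y": 0, "z": 0, "rx": 0, "ry": 0, "rz": 0}

```text
clock: 12.0
position: [0.4994, -0.0738, 0.049]
ee_rot: [-2.26, -0.744, 0.309]
force: [0.1, 0.3, 0.3]
width: 0.99
```

Run:
```python
from h import *
plan(((.499,-.080,.0505),frame(125.7,-45,36.4)),dmax=.012,amax=.13)
cv2.imwrite("pics/sw_t.png",cv2.resize(arm.get_image("top")[180:360,160:400],None,fx=3,fy=3))
```

```text
t 12.0 pos [ 0.4994 -0.0738  0.049 ] F [0.1 0.3 0.3] w 9.09 q [-0.59  0.64  0.14  2.42  1.64  0.69 -1.46]
x [ 0.804  0.595 -0.001] y [ 0.42  -0.57  -0.706]
1
[{"x": -0.41, "y": 0.23, "z": -0.44, "rx": 0.001, "ry": 0.002, "rz": 0.005}]
```

View pics/sw_t.png

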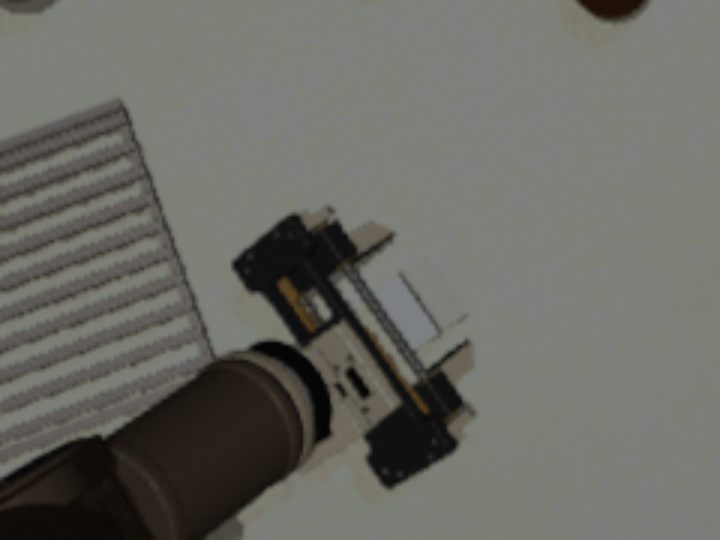

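Request:
move_arm:
  series:
    - {"x": -0.4, "y": 0.2, "z": -0.4, "rx": 0, "ry": 0.002, "rz": 0.004}
    - {"x": 0, "y": 0, "z": 0, "rx": 0, "ry": 0, "rz": 0}

```text
clock: 12.3
position: [0.4994, -0.0812, 0.0524]
ee_rot: [-2.261, -0.735, 0.304]
force: [1.1, 0.7, -0.0]
width: 0.992
```

Run:
```python
from h import *
print(ray("top",(299.4,280.0),.076))
plan(((.499,-.080,.0505),frame(125.7,-45,36.4)),dmax=.012,amax=.13)
```

```text
[ 0.49734381 -0.07958708  0.076     ]
t 12.3 pos [ 0.4994 -0.0812  0.0524] F [ 1.1  0.7 -0. ] w 9.11 q [-0.58  0.63  0.15  2.43  1.64  0.69 -1.45]
x [0.809 0.588 0.   ] y [ 0.416 -0.572 -0.707]
1
[{"x": 0.04, "y": 0.05, "z": 0.22, "rx": 0.001, "ry": -0.005, "rz": 0.0}]
```

Agrees with the measured seam to about 2 mm. Closing.

Request:
move_arm:
  series:
    - {"x": 0, "y": 0, "z": 0.2, "rx": 0, "ry": -0.005, "rz": 0}
    - {"x": 0, "y": 0, "z": 0, "rx": 0, "ry": 0, "rz": 0}
    - {"x": 0, "y": 0, "z": 0, "rx": 0, "ry": 0, "rz": 0}
    - {"x": 0, "y": 0, "z": 0, "rx": 0, "ry": 0, "rz": 0}
    - {"x": 0, "y": 0, "z": 0, "rx": 0, "ry": 0, "rz": 0}
    - {"x": 0, "y": 0, "z": 0, "rx": 0, "ry": 0, "rz": 0}
    - {"x": 0, "y": 0, "z": 0, "rx": 0, "ry": 0, "rz": 0}
  jaw: 4.0
  newtons: 45

```text
clock: 13.18
position: [0.4989, -0.0803, 0.0516]
ee_rot: [-2.261, -0.738, 0.308]
force: [-0.4, 0.3, -0.3]
width: 0.541
```

Run:
```python
from h import *
p,R=state(0)
plan((p+[0,0,.08],R),((.47,.06,.24),frame(125.7,0,36.4)),dmax=.03,amax=.13)
```

```text
t 13.18 pos [ 0.4989 -0.0803  0.0516] F [-0.4  0.3 -0.3] w 4.96 q [-0.59  0.63  0.15  2.43  1.64  0.69 -1.45]
x [ 0.807  0.591 -0.002] y [ 0.417 -0.572 -0.707]
10
[{"x": -0.01, "y": -1.88, "z": -1.89, "rx": 0.0, "ry": 0.0, "rz": 0.0}, {"x": -0.01, "y": -1.88, "z": -1.89, "rx": 0.0, "ry": 0.0, "rz": 0.0}, {"x": -0.01, "y": -1.88, "z": -1.89, "rx": 0.0, "ry": 0.0, "rz": 0.0}, {"x": 0.85, "y": -2.41, "z": 0.22, "rx": 0.112, "ry": 0.0, "rz": 0.0}, {"x": 0.85, "y": -2.37, "z": 0.49, "rx": 0.112, "ry": 0.0, "rz": 0.0}, {"x": 0.85, "y": -2.3, "z": 0.75, "rx": 0.112, "ry": 0.0, "rz": 0.0}, {"x": 0.85, "y": -2.2, "z": 1.0, "rx": 0.112, "ry": 0.0, "rz": 0.0}, {"x": 0.85, "y": -2.08, "z": 1.24, "rx": 0.112, "ry": 0.0, "rz": 0.0}, {"x": 0.85, "y": -1.92, "z": 1.47, "rx": 0.112, "ry": 0.0, "rz": 0.0}, {"x": 0.86, "y": -1.75, "z": 1.67, "rx": 0.112, "ry": 0.0, "rz": 0.0}]
```

Request:
move_arm:
  series:
    - {"x": 0, "y": -1.2, "z": -1.2, "rx": 0, "ry": 0, "rz": 0}
    - {"x": 0, "y": -1.9, "z": -1.9, "rx": 0, "ry": 0, "rz": 0}
    - {"x": 0, "y": -1.9, "z": -1.9, "rx": 0, "ry": 0, "rz": 0}
    - {"x": 0.8, "y": -2.4, "z": 0.2, "rx": 0.11, "ry": 0, "rz": 0}
    - {"x": 0.8, "y": -2.4, "z": 0.5, "rx": 0.11, "ry": 0, "rz": 0}
    - {"x": 0.8, "y": -2.3, "z": 0.8, "rx": 0.11, "ry": 0, "rz": 0}
    - {"x": 0.8, "y": -2.2, "z": 1.0, "rx": 0.11, "ry": 0, "rz": 0}
    - {"x": 0.8, "y": -2.1, "z": 1.2, "rx": 0.11, "ry": 0, "rz": 0}
    - {"x": 0.8, "y": -1.9, "z": 1.5, "rx": 0.11, "ry": 0, "rz": 0}
    - {"x": 0.8, "y": -1.8, "z": 1.7, "rx": 0.11, "ry": 0, "rz": 0}

```text
clock: 14.42
position: [0.459, 0.0614, 0.2285]
ee_rot: [-1.514, -0.488, 0.51]
force: [0.3, -0.7, -3.0]
width: 0.54
```

Run:
```python
from h import *
az=150;u=-np.array([np.cos(np.radians(az)),np.sin(np.radians(az)),0]) # gripper side
T=np.array([.503,.197,0])+u*.0128
print(T)
plan((T+[0,0,.17],frame(az,45.2,az-90)),dmax=.03,amax=.12)
cv2.imwrite("pics/c_s.png",arm.get_image("side"))
```

```text
[0.51408513 0.1906     0.        ]
t 14.43 pos [0.459  0.0614 0.2285] F [ 0.3 -0.7 -3. ] w 4.96 q [-0.24  0.2  -0.02  1.96  0.01  0.99  0.38]
x [ 0.804  0.595 -0.013] y [-0.013 -0.006 -1.   ]
8
[{"x": 1.52, "y": 0.71, "z": 0.89, "rx": 0.096, "ry": -0.049, "rz": 0.019}, {"x": 1.58, "y": 0.76, "z": 0.74, "rx": 0.096, "ry": -0.049, "rz": 0.019}, {"x": 1.62, "y": 0.8, "z": 0.59, "rx": 0.096, "ry": -0.049, "rz": 0.019}, {"x": 1.66, "y": 0.81, "z": 0.43, "rx": 0.096, "ry": -0.049, "rz": 0.019}, {"x": 1.7, "y": 0.82, "z": 0.26, "rx": 0.096, "ry": -0.049, "rz": 0.019}, {"x": 1.72, "y": 0.8, "z": 0.1, "rx": 0.096, "ry": -0.049, "rz": 0.019}, {"x": 1.74, "y": 0.77, "z": -0.06, "rx": 0.096, "ry": -0.049, "rz": 0.019}, {"x": 1.74, "y": 0.73, "z": -0.22, "rx": 0.096, "ry": -0.049, "rz": 0.019}]
```

View pics/c_s.png

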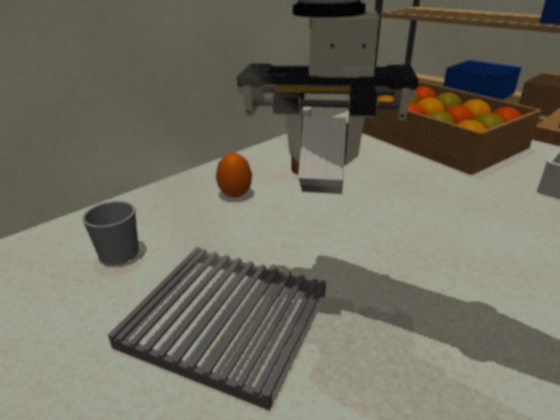

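Request:
move_arm:
  series:
    - {"x": 1.5, "y": 0.7, "z": 0.9, "rx": 0.096, "ry": -0.049, "rz": 0.019}
    - {"x": 1.6, "y": 0.8, "z": 0.7, "rx": 0.096, "ry": -0.049, "rz": 0.019}
    - {"x": 1.6, "y": 0.8, "z": 0.6, "rx": 0.096, "ry": -0.049, "rz": 0.019}
    - {"x": 1.7, "y": 0.8, "z": 0.4, "rx": 0.096, "ry": -0.049, "rz": 0.019}
    - {"x": 1.7, "y": 0.8, "z": 0.3, "rx": 0.096, "ry": -0.049, "rz": 0.019}
    - {"x": 1.7, "y": 0.8, "z": 0.1, "rx": 0.096, "ry": -0.049, "rz": 0.019}
    - {"x": 1.7, "y": 0.8, "z": -0.1, "rx": 0.096, "ry": -0.049, "rz": 0.019}
    - {"x": 1.7, "y": 0.7, "z": -0.2, "rx": 0.096, "ry": -0.049, "rz": 0.019}
    - {"x": 0, "y": 0, "z": 0, "rx": 0, "ry": 0, "rz": 0}

```text
clock: 15.6
position: [0.5119, 0.1875, 0.159]
ee_rot: [-0.706, -0.389, 1.008]
force: [-0.0, -0.4, -3.0]
width: 0.545
```

Run:
```python
from h import *
az=150;u=-np.array([np.cos(np.radians(az)),np.sin(np.radians(az)),0]) # gripper side
T=np.array([.503,.197,0])+u*.0128
plan((T+[0,0,.09],frame(az,45,az-90)),dmax=.02,amax=.12)
cv2.imwrite("pics/d_s.png",arm.get_image("side"));cv2.imwrite("pics/d_t.png",arm.get_image("top"))
```

```text
t 15.6 pos [0.5119 0.1875 0.159 ] F [-0.  -0.4 -3. ] w 5.0 q [-0.06  0.8  -0.18  1.43 -0.37  1.57  0.95]
x [ 0.493  0.87  -0.019] y [-0.631  0.343 -0.696]
4
[{"x": 0.13, "y": 1.19, "z": -1.24, "rx": -0.004, "ry": -0.002, "rz": -0.005}, {"x": 0.12, "y": 1.2, "z": -1.24, "rx": -0.004, "ry": -0.002, "rz": -0.005}, {"x": 0.11, "y": 1.2, "z": -1.23, "rx": -0.004, "ry": -0.002, "rz": -0.005}, {"x": 0.1, "y": 1.21, "z": -1.23, "rx": -0.004, "ry": -0.002, "rz": -0.005}]
```

View pics/d_s.png

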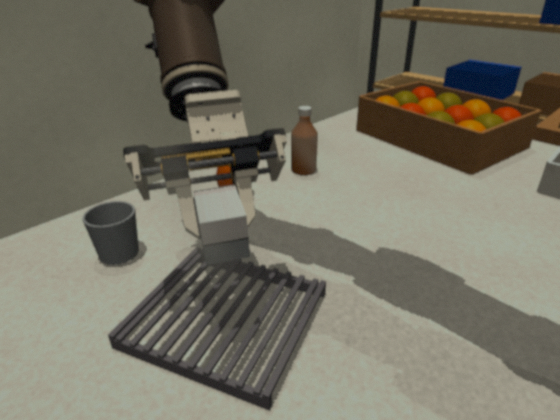

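View pics/d_t.png

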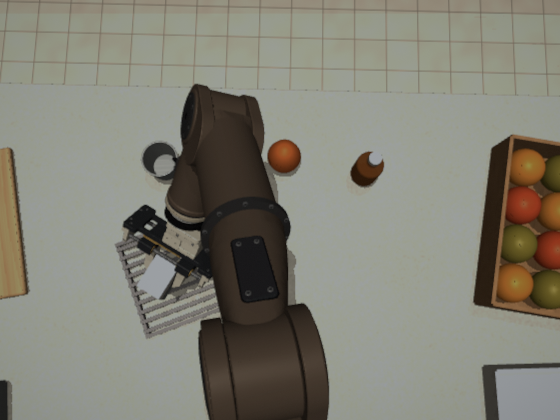

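Request:
move_arm:
  series:
    - {"x": 0.1, "y": 1.2, "z": -1.2, "rx": -0.004, "ry": -0.002, "rz": -0.005}
    - {"x": 0.1, "y": 1.2, "z": -1.2, "rx": -0.004, "ry": -0.002, "rz": -0.005}
    - {"x": 0.1, "y": 1.2, "z": -1.2, "rx": -0.004, "ry": -0.002, "rz": -0.005}
    - {"x": 0.1, "y": 1.2, "z": -1.2, "rx": -0.004, "ry": -0.002, "rz": -0.005}
    - {"x": 0, "y": 0, "z": 0, "rx": 0, "ry": 0, "rz": 0}

```text
clock: 16.32
position: [0.5131, 0.1888, 0.0902]
ee_rot: [-0.721, -0.417, 0.985]
force: [-0.4, 0.3, -3.9]
width: 0.546
```

Run:
```python
from h import *
az=150;u=-np.array([np.cos(np.radians(az)),np.sin(np.radians(az)),0])
T=np.array([.503,.197,0])+u*.0128
plan((T+[0,0,.06],frame(az,45,az-90)),dmax=.02,amax=.12)
cv2.imwrite("pics/e_s.png",arm.get_image("side"))
```

```text
t 16.32 pos [0.5131 0.1888 0.0902] F [-0.4  0.3 -3.9] w 5.01 q [-0.06  0.86 -0.18  1.48 -0.37  1.43  1.  ]
x [0.503 0.864 0.002] y [-0.603  0.353 -0.716]
2
[{"x": 0.1, "y": 1.08, "z": -1.05, "rx": 0.006, "ry": -0.001, "rz": 0.002}, {"x": 0.1, "y": 1.08, "z": -1.06, "rx": 0.006, "ry": -0.001, "rz": 0.002}]
```

View pics/e_s.png

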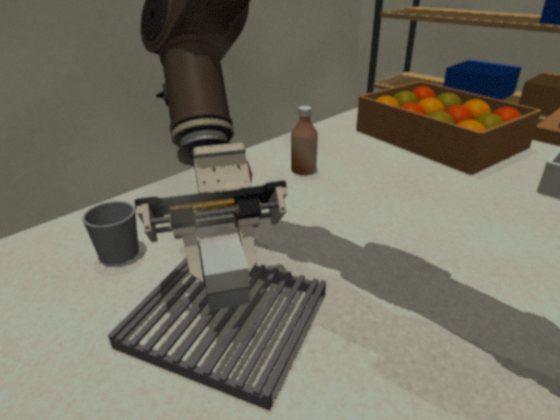

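Run:
```python
from h import *
t=arm.get_image("top");cv2.imwrite("pics/f_t.png",cv2.resize(t[200:350,100:260],None,fx=5,fy=4.0,interpolation=cv2.INTER_CUBIC))
```

```text
(no output)
```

View pics/f_t.png

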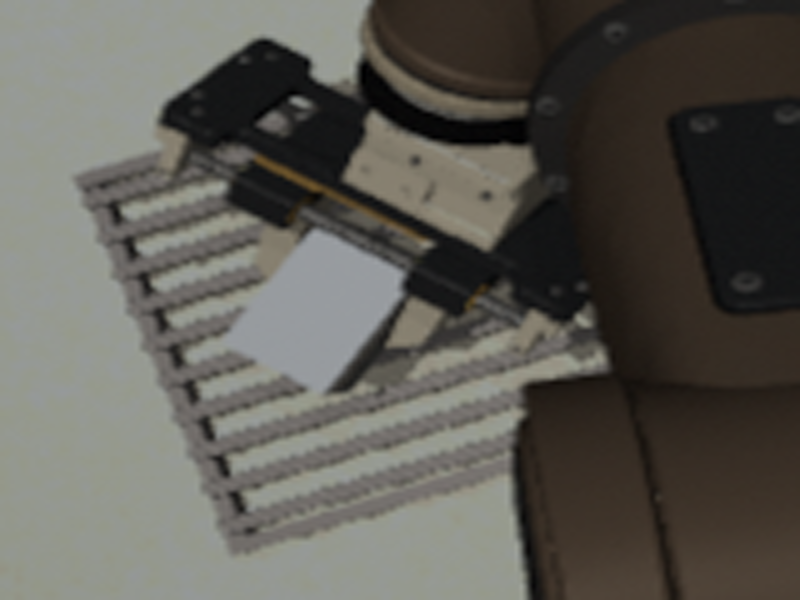

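Run:
```python
from h import *
f=lambda u,v:(100+u/5-.4,200+v/4-.4)
a,b=ray("top",f(225,338),.118),ray("top",f(322,392),.118);print(a,b,np.linalg.norm(a-b))
c=(a+b)/2+.038*np.array([np.cos(np.radians(-30)),np.sin(np.radians(-30)),0]);print(c)
t=cv2.imread("pics/top0.png");cv2.imwrite("pics/rack0.png",np.clip(cv2.resize(t[200:350,100:250],None,fx=4,fy=4,interpolation=cv2.INTER_CUBIC)*1.5,0,255).astype(np.uint8))
```

```text
[0.48021169 0.23533592 0.118     ] [0.45429028 0.19468794 0.118     ] 0.048209723129716296
[0.50015995 0.19601193 0.118     ]
```

View pics/rack0.png

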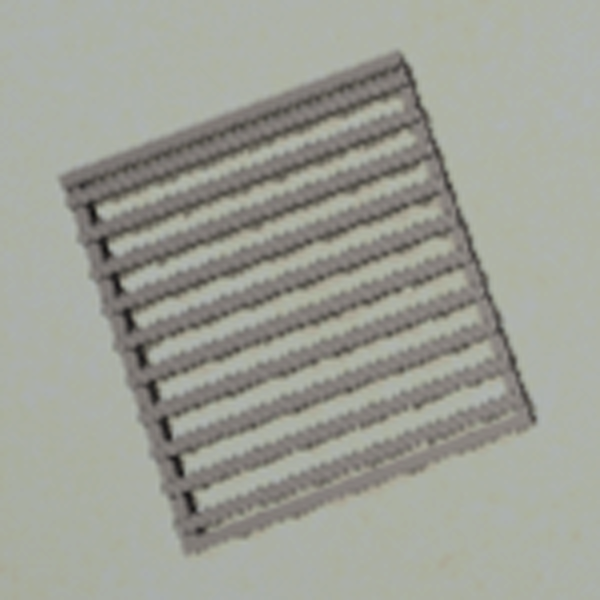

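Request:
move_arm:
  series:
    - {"x": 0.1, "y": 1.1, "z": -1.0, "rx": 0.006, "ry": 0, "rz": 0}
    - {"x": 0, "y": 1.0, "z": -1.0, "rx": 0.006, "ry": 0, "rz": 0}
    - {"x": 0, "y": 0, "z": 0, "rx": 0, "ry": 0, "rz": 0}

```text
clock: 16.8
position: [0.5147, 0.1905, 0.061]
ee_rot: [-0.71, -0.414, 0.985]
force: [-0.7, -0.7, -4.0]
width: 0.544
```

Run:
```python
from h import *
az=150;u=-np.array([np.cos(np.radians(az)),np.sin(np.radians(az)),0])
T=np.array([.503,.197,0])+u*.0128
plan((T+[0,0,.053],frame(az,45,az-90)),dmax=.003,amax=.12)
```

```text
t 16.8 pos [0.5147 0.1905 0.061 ] F [-0.7 -0.7 -4. ] w 4.99 q [-0.06  0.9  -0.18  1.48 -0.37  1.4   1.02]
x [0.503 0.864 0.005] y [-0.608  0.358 -0.708]
3
[{"x": -0.01, "y": 0.2, "z": -0.18, "rx": 0.001, "ry": 0.0, "rz": 0.002}, {"x": -0.01, "y": 0.2, "z": -0.18, "rx": 0.001, "ry": 0.0, "rz": 0.002}, {"x": -0.01, "y": 0.2, "z": -0.18, "rx": 0.001, "ry": 0.0, "rz": 0.002}]
```

Request:
move_arm:
  series:
    - {"x": 0, "y": 0.2, "z": -0.2, "rx": 0, "ry": 0, "rz": 0.003}
    - {"x": 0, "y": 0.2, "z": -0.2, "rx": 0, "ry": 0, "rz": 0.003}
    - {"x": 0, "y": 0, "z": 0, "rx": 0, "ry": 0, "rz": 0}

```text
clock: 17.18
position: [0.5149, 0.1907, 0.0553]
ee_rot: [-0.712, -0.412, 0.991]
force: [0.1, -0.5, -3.1]
width: 0.547
```

Request:
move_arm:
  series:
    - {"x": 0, "y": 0.2, "z": -0.2, "rx": 0, "ry": 0, "rz": 0}
    - {"x": 0, "y": 0, "z": 0, "rx": 0, "ry": 0, "rz": 0}

```text
clock: 17.42
position: [0.5151, 0.1907, 0.0526]
ee_rot: [-0.712, -0.413, 0.991]
force: [0.4, 0.3, -3.4]
width: 0.544
```

Run:
```python
from h import *
state()
```

```text
t 17.43 pos [0.5151 0.1907 0.0526] F [ 0.4  0.3 -3.4] w 5.0 q [-0.06  0.92 -0.18  1.47 -0.36  1.39  1.02]
x [0.499 0.866 0.001] y [-0.611  0.353 -0.709]
```

Request:
move_arm:
  series:
    - {"x": 0, "y": 0.15, "z": -0.15, "rx": 0, "ry": 0, "rz": 0}
    - {"x": 0, "y": 0, "z": 0, "rx": 0, "ry": 0, "rz": 0}

```text
clock: 17.68
position: [0.5155, 0.1908, 0.0518]
ee_rot: [-0.711, -0.413, 0.99]
force: [-0.5, -0.2, -3.5]
width: 0.539
```

Request:
move_arm:
  series:
    - {"x": 0, "y": 0.15, "z": -0.15, "rx": 0, "ry": 0, "rz": 0}
    - {"x": 0, "y": 0, "z": 0, "rx": 0, "ry": 0, "rz": 0}

```text
clock: 17.92
position: [0.5157, 0.1909, 0.0518]
ee_rot: [-0.71, -0.414, 0.99]
force: [0.3, 0.5, -3.2]
width: 0.541
```

Run:
```python
from h import *
state()
```

```text
t 17.93 pos [0.5157 0.1909 0.0518] F [ 0.3  0.5 -3.2] w 4.97 q [-0.06  0.92 -0.18  1.47 -0.36  1.39  1.02]
x [0.499 0.866 0.003] y [-0.611  0.355 -0.708]
```

Request:
move_arm:
  series:
    - {"x": 0, "y": 0.2, "z": -0.2, "rx": 0, "ry": 0, "rz": 0}

```text
clock: 18.05
position: [0.5159, 0.1909, 0.0513]
ee_rot: [-0.708, -0.414, 0.99]
force: [3.3, -8.5, 30.9]
width: 0.543
```

Request:
move_arm:
  series:
    - {"x": 0, "y": 0.15, "z": -0.15, "rx": 0, "ry": 0, "rz": 0}

```text
clock: 18.18
position: [0.5159, 0.1909, 0.0514]
ee_rot: [-0.706, -0.414, 0.99]
force: [-0.8, -4.5, 16.3]
width: 0.542
```

Run:
```python
from h import *
state()
cv2.imwrite("pics/g_s.png",cv2.resize(arm.get_image("side")[200:350,120:320],None,fx=4,fy=4,interpolation=cv2.INTER_CUBIC))
```

```text
t 18.18 pos [0.5159 0.1909 0.0514] F [-0.8 -4.5 16.3] w 4.98 q [-0.06  0.92 -0.18  1.47 -0.36  1.39  1.02]
x [0.499 0.867 0.005] y [-0.612  0.356 -0.706]
```

View pics/g_s.png

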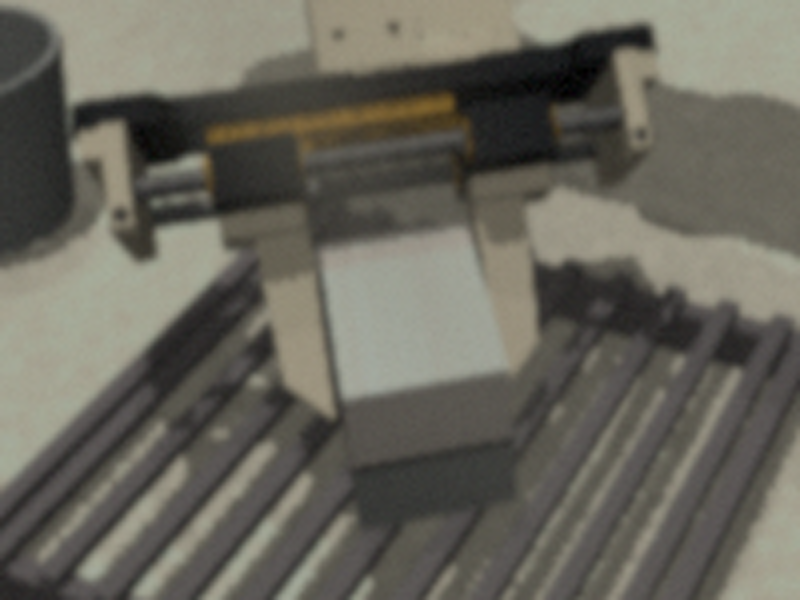

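The box is in contact and standing flat: lid side down, shut, Fz +16 N. Relaxing and releasing.

Request:
move_arm:
  series:
    - {"x": 0, "y": 0, "z": 0, "rx": 0, "ry": 0, "rz": 0}
    - {"x": 0, "y": 0, "z": 0, "rx": 0, "ry": 0, "rz": 0}

```text
clock: 18.48
position: [0.516, 0.1908, 0.0515]
ee_rot: [-0.706, -0.414, 0.99]
force: [1.1, -0.4, -1.1]
width: 0.543
```

Request:
move_arm:
  series:
    - {"x": 0, "y": 0, "z": 0, "rx": 0, "ry": 0, "rz": 0}
    - {"x": 0, "y": 0, "z": 0, "rx": 0, "ry": 0, "rz": 0}
    - {"x": 0, "y": 0, "z": 0, "rx": 0, "ry": 0, "rz": 0}
    - {"x": 0, "y": 0, "z": 0, "rx": 0, "ry": 0, "rz": 0}
    - {"x": 0, "y": 0, "z": 0, "rx": 0, "ry": 0, "rz": 0}
    - {"x": 0, "y": 0, "z": 0, "rx": 0, "ry": 0, "rz": 0}
  jaw: 9.1

```text
clock: 19.23
position: [0.5155, 0.1914, 0.0511]
ee_rot: [-0.705, -0.414, 0.991]
force: [-0.0, -0.3, -0.4]
width: 0.99
```

Request:
move_arm:
  series:
    - {"x": 0, "y": -1.0, "z": 0.5, "rx": 0, "ry": 0, "rz": 0}
    - {"x": 0, "y": -2.0, "z": 1.0, "rx": 0, "ry": 0, "rz": 0}
    - {"x": 0, "y": -3.0, "z": 2.0, "rx": 0, "ry": 0, "rz": 0}
    - {"x": 0, "y": -3.0, "z": 3.0, "rx": 0, "ry": 0, "rz": 0}
    - {"x": 0, "y": -3.0, "z": 3.0, "rx": 0, "ry": 0, "rz": 0}
    - {"x": 0, "y": -2.0, "z": 2.0, "rx": 0, "ry": 0, "rz": 0}

```text
clock: 19.98
position: [0.5315, 0.1801, 0.2385]
ee_rot: [-0.705, -0.411, 0.991]
force: [-0.1, 0.1, 0.1]
width: 0.99
```

Run:
```python
from h import *
plan(((.45,-.1,.26),frame(0,0,60)))
cv2.imwrite("pics/h_s.png",arm.get_image("side"));cv2.imwrite("pics/h_t.png",arm.get_image("top"))
```

```text
t 19.98 pos [0.5315 0.1801 0.2385] F [-0.1  0.1  0.1] w 9.09 q [-0.05  0.74 -0.18  1.32 -0.39  1.7   0.91]
x [0.499 0.867 0.003] y [-0.615  0.356 -0.704]
6
[{"x": -4.72, "y": -1.08, "z": -0.55, "rx": -0.132, "ry": 0.0, "rz": 0.0}, {"x": -4.72, "y": -1.0, "z": -0.68, "rx": -0.132, "ry": 0.0, "rz": 0.0}, {"x": -4.72, "y": -0.9, "z": -0.81, "rx": -0.132, "ry": 0.0, "rz": 0.0}, {"x": -4.72, "y": -0.78, "z": -0.92, "rx": -0.132, "ry": 0.0, "rz": 0.0}, {"x": -4.72, "y": -0.65, "z": -1.02, "rx": -0.132, "ry": 0.0, "rz": 0.0}, {"x": -4.72, "y": -0.51, "z": -1.1, "rx": -0.132, "ry": 0.0, "rz": 0.0}]
```

View pics/h_s.png

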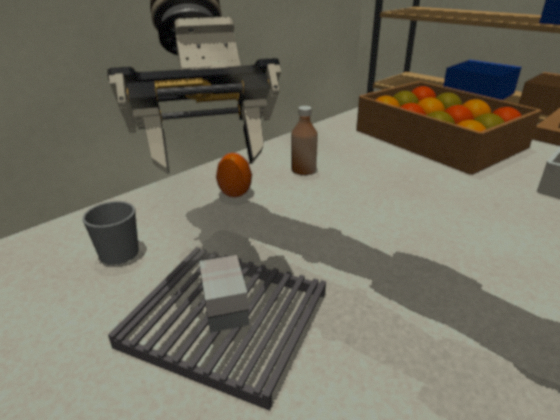

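The box stands upside down and shut on the rack around (223,290) px, and the gripper is clear. I'll move the arm aside for an unobstructed final check.

Request:
move_arm:
  series:
    - {"x": -4.7, "y": -1.1, "z": -0.5, "rx": -0.13, "ry": 0, "rz": 0}
    - {"x": -4.7, "y": -1.0, "z": -0.7, "rx": -0.13, "ry": 0, "rz": 0}
    - {"x": -4.7, "y": -0.9, "z": -0.8, "rx": -0.13, "ry": 0, "rz": 0}
    - {"x": -4.7, "y": -0.8, "z": -0.9, "rx": -0.13, "ry": 0, "rz": 0}
    - {"x": -4.7, "y": -0.7, "z": -1.0, "rx": -0.13, "ry": 0, "rz": 0}
    - {"x": -4.7, "y": -0.5, "z": -1.1, "rx": -0.13, "ry": 0, "rz": 0}

```text
clock: 20.82
position: [0.4503, -0.1055, 0.2604]
ee_rot: [-1.42, -0.829, 0.812]
force: [0.2, -0.9, 0.6]
width: 0.993
```

Run:
```python
from h import *
state();s,t=arm.get_image("side"),arm.get_image("top")
cv2.imwrite("pics/i_t.png",t)
a=cv2.resize(t[200:350,90:260],None,fx=2.35,fy=2.35);b=cv2.resize(s[230:380,110:330],None,fx=1.8,fy=1.8)
o=np.zeros((360,800,3),np.uint8);o[:a.shape[0],:a.shape[1]]=a[:360];o[:b.shape[0],400:400+b.shape[1]]=b[:, :400];cv2.imwrite("pics/i_z.png",o)
```

```text
t 20.82 pos [ 0.4503 -0.1055  0.2604] F [ 0.2 -0.9  0.6] w 9.12 q [ 0.15  0.15 -0.04  1.94  0.01  1.04  1.16]
x [0.495 0.869 0.004] y [ 0.013 -0.003 -1.   ]
```

View pics/i_z.png

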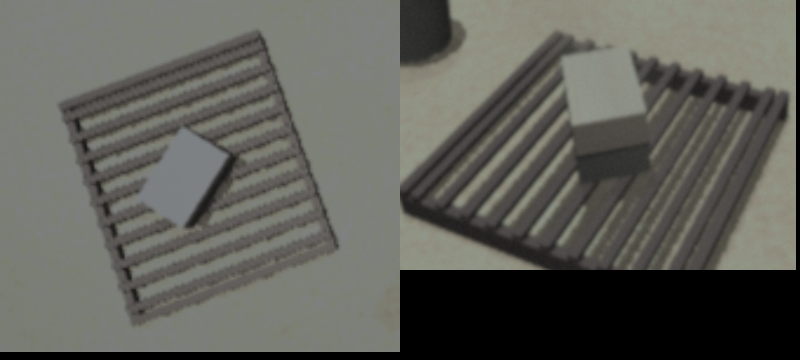

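View pics/i_t.png

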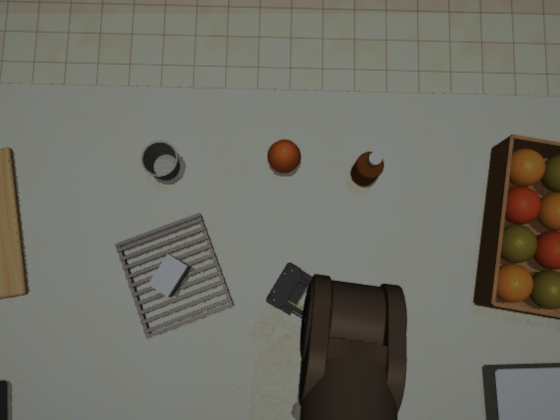

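Run:
```python
from h import *
t=cv2.imread("pics/i_t.png");g=cv2.cvtColor(t,cv2.COLOR_BGR2GRAY)
m=np.zeros_like(g);m[245:310,140:200]=cv2.inRange(t[245:310,140:200],(110,100,100),(255,255,255))&(t[245:310,140:200,0]>t[245:310,140:200,2]).astype(np.uint8)*255
k=max(cv2.findContours(m,0,2)[0],key=cv2.contourArea);r=cv2.minAreaRect(k);print(r)
print("box",ray("top",r[0],.08),"rack",ray("top",(173.6,275.3),.025))
t0=cv2.imread("pics/top0.png");print([float(np.abs(t[y-30:y+30,x-30:x+30].astype(int)-t0[y-30:y+30,x-30:x+30]).mean()) for x,y in((284,156),(367,168),(162,162))])
print(arm.sign_off())
```

```text
((165.7970733642578, 274.4617614746094), (25.463237762451172, 36.891014099121094), 32.47119140625)
box [0.50158773 0.20098748 0.08      ] rack [0.50154938 0.1944707  0.025     ]
[8.492685185185184, 8.493703703703703, 8.219444444444445]
the job is handed in; nothing more can be done
None
```

The cutter box now stands upside down and shut, flat on its lid in the middle of the draining rack. The job is handed in at about 21 s.

- **How:** I gripped it across the seam at 45 N and tipped it 90° onto its end on the counter. There I let go and gripped the seam again from the other side, then tipped it the last 90° and lowered it until the rack pushed back before opening the jaws.
- **Position:** my last measurement put the box centre about 7 mm from the rack centre. The outline may have caught a bit of a slat; an earlier measurement while I held it above the rack gave about 2–3 mm.
- **Shut and flat:** both camera views after release show the box level and the seam closed. Pressing down on the rack peaked at about 31 N on the wrist reading. The cutters cannot be seen, but the seam looked shut in every picture where it was visible.
- **Bystanders:** the mango, bottle and cup look the same in the before and after pictures. The numeric comparison showed a small, equal brightness change at all three, which I took as noise, so it neither confirms nor contradicts this.
- **Robot:** the gripper finished well clear, touching nothing.
- **Interface:** one early move call was refused and had no effect.

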